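# Unhook the jar and lock the shelf caddy

## Robot

A 6-joint arm with a two-finger parallel gripper is mounted at the origin on the work surface. World frame = base frame: x ahead of the robot, y to its left, z up, the work surface at z = 0. Lengths are in m, angles in degrees, forces in N, time in s.
With the tool pointing down it reaches from about 0.4 to 0.825 m from the base axis. Payload 7 kg.
Tool frame: the origin (TCP) lies at the very end of the fingers, on their centre line; the grasp point (between the pads) lies 19 mm behind it; z points along the fingers, y is the line along which they close (so a half turn about z gives the same grasp; the last joint's range is limited). The gripper opens to 88 mm and grips with 3 to 60 N. Pads are 19 mm wide; open, the fingers measure 130 mm over their backs; the gripper's body (78 mm by 193 mm) begins 47 mm behind the grasp point.
Start: joints at [80.392, 20.546, 0.682, 0, -70.136, -16.507], TCP at [0.297, 0.606, 0.227] pointing down, gripper open.
Joint ranges: [-176.03, 176.03], [-82.01, 121.73], [-58.28, 71.71], [-173.87, 95.51], [-174.79, -0.11], [-173.66, 173.66]. Speed limits (degrees/s): [136.94, 136.94, 172.46, 180, 180, 180].

## Interface

Orientations are given as [roll, pitch, yaw] about the fixed x, y, z axes, in that order (R = Rz(yaw) Ry(pitch) Rx(roll)).
In Python, from plant import r gives the robot as it stands. The module is installed in compiled form; this text tells all that it offers.
- The arm moves only by the tool jog_arm, never from a script. Its arguments are lists of equal length, an entry for each row: "travel": the shift along the tool's x, y, z each as a share of 50 cm, from -1 to 1, a list of three; "dr": the turn, a rotation vector about the tool's x, y, z each as a share of 360 degrees, from -1 to 1, a list of three; "claw": the opening, from 0 (shut) to 1 (fully open). A call has exactly 10 rows; each row is the pose to reach, as a shift and turn from the pose commanded when the call began, along the tool's axes at that moment, turning the shorter way round; what a row does not reach only later rows make up. A row lasts 1/8 s, in which the tool goes at most 62.5 mm and 10.7 degrees, less where a joint would pass 70% of its speed; a pose out of reach is approached as far as the arm can. A call with a number of a shift or a turn outside -1 to 1 is refused whole. A call with a gripper value outside its range is refused whole. The fingers move at their own pace and stop on an object; "newtons" is the grip in N (left out, the last holds). Time passes only in rows, so rows that repeat a pose let the fingers close, or fill a call up. It gives the time, the measured TCP pose, the force, the opening and the grip force at its end, in the units of the state.
- r.get_state(): the state, without advancing time (a new reading comes with each control period).
- r.capture(name): name is "scene" or "side" or "wrist"; returns a dict with "pixels" (384x512x3 uint8, red, green, blue), "range_z" (384x512 float32, m along the optical axis (not along the pixel's ray), 0 where there is no reading), "fx", "fy", "cx", "cy" (pixels), "dist_coeffs" ([k1, k2, p1, p2, k3] as OpenCV has them; the pictures are not rectified), "position" and "attitude" of the camera in the world; the wrist camera has in their place "hand_eye" (4x4, takes a point from camera to tool coordinates, whose origin is the TCP and whose axes are the flange's). Camera axes: x right, y up, looking along -z (the intrinsics and any distortion apply to the point x, -y, -z); pixel columns grow to the right and rows downward; lengths in m; the calibration is good to about 2 mm. A picture is of the moment at which its call begins: read the wrist's pose just before it.
- r.close_job(): hands the job in; it is judged then, once.
Trained networks look in the newest picture that a camera, given by its name, has taken for a name from the list of things; names that differ only in an ending like _2 or _b are one class to them, and where a whole thing is asked for, a point or a joint stands for the part that bears it (a point fixed in the world has none). Each returns a list of dicts, best first, with "conf" (0 to 1); they miss things now and then, are a little off and sometimes report something else, mostly with a low value. They report only what shows in the picture. A call takes as long as a camera call. They do not tell look-alikes from the thing itself.
- r.boxes_of(name, camera): "extent" ([left, top, right, bottom] in pixels, round what is visible of it).
- r.regions_of(name, camera): "pixels" (384x512 bool, what is visible of it) and "extent" ([left, top, right, bottom] in pixels, round what is visible of it).
- r.tip_of(name, camera): "at" ([column, row] in pixels: a listed point, or the origin of a listed thing).
The state is a dict: "time_s": time; "joints": joint angles; "qd": joint speeds; "joint_torque": joint torques, N m; "tcp_pos": TCP position; "eef_rot": TCP orientation; "contact_force": force on the tool from outside, world axes, zero at the start; "moment": the same for the moment, N m; "gripper_width": finger opening in m; "gripper_force": force on a finger pad.
Only numpy, scipy, OpenCV 4.12 (cv2) and the standard library are available. Lean on these libraries where they do the work, as an engineer would, in place of code of your own. Each camera call takes 0.05 s, during which the arm holds its last target. There are 200 camera calls.

## Task

Lock the clamp-on caddy to the shelf: first lift the orange jar up and off the caddy's rail, where it hangs in the way of the yellow lever, and set it down upright and wholly on the round blue mat, without dropping it. Then swing the lever counter-clockwise (seen from above) until its middle line stands over the green locked mark on the white dial, leave it there, and do not disturb the steel dabba, cruet, brush or whisk.

Things in the scene. Friction and masses are not known exactly. Their poses are not given: they have to be found in the camera images.
- shelf: stainless shelf 200 x 620 x 12 mm on four short feet, top 90 mm above the work surface; fixed. Origin on the work surface under its middle; x runs across its depth away from the robot, y along it.
- caddy: grey clamp-on caddy on the shelf's near edge; fixed. Origin on the collar's upright axis at shelf-top height; x away from the robot, y left along the edge, z up. Clamp block 100 x 120 x 30 mm about the origin; tray 105 x 150 x 35 mm, centred at x = 138 mm, holds the dabba. A steel stud of radius 16 mm reaches z = 92 mm through the collar.
- collar_axis (a point): point on the collar's upright turning axis, 80 mm above the shelf top; axes as the caddy's
- collar (a joint): angle of the captive black collar (80 mm across) with its yellow lever, rad; grows counter-clockwise from above, 0 to 2.62; at 0 the lever points 110 degrees counter-clockwise from the caddy's x (left, slightly to the robot). Stays where left (0.12 N m friction). Lever: upright paddle 12 mm thick, 42 to 82 mm above the shelf top, reaching 38 to 106 mm from the axis.
- lever_point (a point): point on the top edge of the yellow lever, on its middle line, 70 mm from the collar's axis; turns with the collar
- lock_mark (a point): middle of the green locked mark's outer part, 70 mm from the collar's axis: a radial stripe 20 mm wide, 47 to 77 mm from the axis, on the fixed white dial (radius 78 mm, top 38 mm above the shelf top). The dial's setting differs from time to time; a thin red stripe marks the open side.
- jar: open orange plastic jar, 54 mm across, 100 mm high, wall 4 mm, about 90 g, loose. Origin at the centre of its underside, z up. At its back (-x) a 30 mm wide hook lies over the rail: a strap 88 to 92 mm above the origin reaches x = -46 mm, its lip hangs down to 62 mm above the origin; it must rise 30 mm or more to come off.
- mat: round blue draining mat, 170 mm across, 4 mm thick, fixed on the work surface left or right; origin at the centre of its underside
- dabba: round steel box with lid, 76 mm across, 64 mm high, in the caddy's tray; loose, leave alone. Origin at the centre of its underside.
- cruet: green glass cruet with ball stopper, 62 mm across, 133 mm high, on the shelf; loose, leave alone. Origin at the centre of its underside.
- brush: red silicone brush, 187 mm long, 45 mm wide, 14 mm high, lying on the shelf; loose, leave alone. Origin under its middle, x towards its bristles.
- whisk: flat mini whisk with black handle, 175 mm long, 44 mm wide, 14 mm high, lying on the work surface on the side away from the mat; loose, leave alone. Origin under its middle, x towards its wires.
- rail_mid (a point): middle of the caddy's hanging rail, a level 12 mm steel bar 110 mm long along the caddy's y, on the robot's side; axes as the caddy's. Its end posts (12 mm, 55 mm either side) drop 62 mm to two level arms that run back to the clamp block; a lower bar joins them and the jar leans on it.
There are look-alikes about, which are no part of the job. Of the things shaped like the jar, the orange one is meant. Of the things that look like the mat, the larger one is meant.

How it is judged (in metres and radians):
On the way, in this order (a step that is already met when the one before it is completed fails the run):
1. the orange jar stands upright on the blue mat, let go (horizontal distance between jar and mat below 0.06 m and height (world z) of jar below 0.01 m and angle between jar's own z axis and vertical below 0.15 rad and contact force between jar and the fingers below 0.1 N), for 0.2 s.
2. the lever stands over the green locked mark (horizontal distance between lever_point and lock_mark below 0.01 m), for 0.2 s.
At the end, for the whole second after the job is handed in: The jar stands at rest on the mat, upright within 0.15 rad, its centre within 60 mm of the mat's centre; the collar is at rest with the lever's middle line over the 20 mm wide green mark (lever point within 10 mm of the mark's middle); everything is released (horizontal distance between jar and mat below 0.06 m and height (world z) of jar below 0.01 m and angle between jar's own z axis and vertical below 0.15 rad and linear speed of jar below 0.02 m/s and horizontal distance between lever_point and lock_mark below 0.01 m and velocity of joint collar between -0.03 and 0.03 rad/s); the robot touches nothing.
It fails at once if the jar is dropped (moves faster than 0.7 m/s while not held by the fingers) (linear speed of jar above 0.7 m/s and contact force between jar and the fingers below 0.1 N).
It fails at once if the dabba, cruet, brush or whisk is moved more than 30 mm (distance of any of dabba, cruet, brush, whisk from where it was at the start of the episode above 0.03 m).
It also fails if it takes over 51 s, if anything falls off the work surface, if the arm or the gripper's body presses on something with over 40 N, if the wrist force passes 120 N, or if a joint passes its speed limit or range.

## Working session

There is one attempt and no reset: what is moved stays moved. The work goes in short steps, Python scripts to look and compute and a tool call to move; the robot and the scene stay as the last step left them, time stands still between calls to the robot, and variables do not carry over. Pictures are saved under pics/ and viewed, at most 10 in all, crops included, and the job is handed in when it is done.

Besides the shell and the picture viewer there is one more tool, called in YAML: its name, and indented under it one key for each argument. jog_arm: Moves the arm, as the interface text tells. Its arguments: {"type":"object","properties":{"travel":{"type":"array"},"dr":{"type":"array"},"claw":{"type":"array"},"newtons":{"type":"number"}},"required":["travel","dr","claw"]}

```bash
mkdir -p pics
cat > h.py <<'E'
import numpy as np, cv2
from scipy.spatial.transform import Rotation as Ro
from plant import r
def rot(a):
    a=np.array(a,float)
    if a.shape==(3,3): return a
    if a.size==4: return Ro.from_quat(a).as_matrix()
    return Ro.from_euler('xyz',a,degrees=True).as_matrix()
def cam(name):
    s=r.get_state(); c=r.capture(name)
    if 'hand_eye' in c:
        T=np.eye(4);T[:3,:3]=rot(s['eef_rot']);T[:3,3]=s['tcp_pos'];c['T']=T@np.array(c['hand_eye'])
    else:
        T=np.eye(4);T[:3,:3]=rot(c['attitude']);T[:3,3]=c['position'];c['T']=T
    return c
def K(c): return np.array([[c['fx'],0,c['cx']],[0,c['fy'],c['cy']],[0,0,1.]])
def cloud(c,mask=None):
    v,u=np.nonzero((c['range_z']>0)&(mask if mask is not None else True))
    p=cv2.undistortPoints(np.stack([u,v],1).astype(float)[:,None],K(c),np.array(c['dist_coeffs'],float))[:,0]
    z=c['range_z'][v,u]
    P=np.stack([p[:,0]*z,-p[:,1]*z,-z],1)
    return P@c['T'][:3,:3].T+c['T'][:3,3],np.stack([u,v],1)
def ray(c,uv):
    p=cv2.undistortPoints(np.array(uv,float).reshape(-1,1,2),K(c),np.array(c['dist_coeffs'],float))[:,0]
    d=np.stack([p[:,0],-p[:,1],-np.ones(len(p))],1)@c['T'][:3,:3].T
    return c['T'][:3,3],d
def atz(c,uv,z):
    o,d=ray(c,uv); return o+d*((z-o[2])/d[:,2])[:,None]
def save(c,n): cv2.imwrite(f'pics/{n}.png',cv2.cvtColor(c['pixels'],cv2.COLOR_RGB2BGR))
E
python3 - <<'E'
from h import *
np.set_printoptions(precision=3,suppress=True)
ims=[]
for n in ['scene','side']:
    c=cam(n); print(n,c['position'],c['attitude'],c['fx'],c['dist_coeffs'])
    ims.append(c['pixels'])
    for t in ['jar','mat','caddy','collar','dabba','cruet','whisk','brush']:
        for d in r.regions_of(t,n)[:3]:
            P,_=cloud(c,d['pixels']); 
            if len(P): print(t,round(d['conf'],2),np.round(d['extent']),np.median(P,0),P.min(0),P.max(0),np.median(c['pixels'][d['pixels']],0))
    for t in ['jar','mat','rail_mid','lever_point','lock_mark','collar_axis']:
        print(t,[(np.round(d['at']),round(d['conf'],2)) for d in r.tip_of(t,n)[:3]])
    cv2.imwrite(f'pics/{n}0.png',cv2.cvtColor(c['pixels'],cv2.COLOR_RGB2BGR))
print(r.get_state())
E
```

```text
scene [ 1.067 -0.738  1.064] [45.149 -0.036 34.721] 455.91744538326077 [-0.106  0.     0.     0.     0.   ]
jar 0.95 [222. 187. 250. 227.] [ 0.521 -0.027  0.155] [ 0.352 -0.045 -0.005] [0.547 0.164 0.186] [117.  61.  29.]
jar 0.92 [179. 244. 205. 286.] [ 0.502 -0.208  0.067] [ 0.411 -0.235 -0.004] [ 0.528 -0.105  0.103] [31. 31. 33.]
jar 0.61 [178. 215. 199. 249.] [ 0.418 -0.128  0.079] [ 0.384 -0.149  0.006] [ 0.457 -0.088  0.103] [63. 38. 81.]
mat 0.69 [229. 128. 257. 148.] [0.241 0.396 0.003] [ 0.179  0.332 -0.005] [0.298 0.464 0.01 ] [ 31.   70.5 160. ]
mat 0.65 [251. 152. 297. 180.] [0.422 0.34  0.003] [ 0.332  0.259 -0.005] [0.504 0.432 0.013] [ 32.  76. 167.]
caddy 0.67 [215. 179. 348. 283.] [ 0.678 -0.027  0.118] [ 0.367 -0.095 -0.006] [0.831 0.221 0.186] [80. 83. 84.]
collar 0.58 [258. 189. 286. 236.] [ 0.636 -0.019  0.161] [ 0.478 -0.058 -0.006] [0.679 0.221 0.184] [43. 42. 43.]
collar 0.29 [207. 278. 266. 334.] [ 0.692 -0.254  0.102] [ 0.663 -0.358  0.086] [ 0.72  -0.166  0.109] [167.   49.5  48. ]
dabba 0.81 [299. 230. 328. 272.] [ 0.782 -0.044  0.155] [ 0.724 -0.068  0.0
[... 2616 characters left out ...]
.73)]
rail_mid [(array([257., 184.]), 0.65)]
lever_point [(array([272., 156.]), 0.96), (array([294., 182.]), 0.74)]
lock_mark [(array([298., 189.]), 0.63), (array([178., 169.]), 0.36)]
collar_axis [(array([298., 164.]), 0.6)]
{'time_s': 1.5, 'joints': array([ 80.39 ,  20.545,   0.681,  -0.   , -70.136, -16.508]), 'qd': array([-0.011,  0.048, -0.085, -0.038,  0.065,  0.039]), 'joint_torque': array([ -0.   , -58.238,  29.329,   7.003,   0.012,  -0.   ]), 'tcp_pos': array([0.297, 0.606, 0.227]), 'eef_rot': array([-179.999,    0.   ,  -26.118]), 'contact_force': array([-0.522,  0.447,  0.755]), 'moment': array([-0.013,  0.011, -0.023]), 'gripper_force': 0.0, 'gripper_width': 0.08773800618482583}
```

View pics/scene0.png

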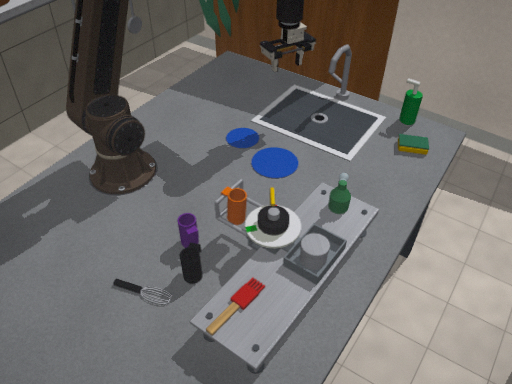

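View pics/side0.png

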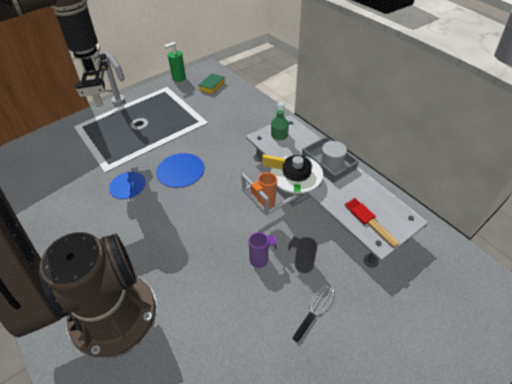

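The jars are orange (scene 237,205), purple (188,230) and black (192,264). The orange one on the rail is meant. The mats are (275,162) and (243,138), and the larger one is at (275,162). I'll confirm this in a crop and measure colours.

Run:
```python
from h import *
np.set_printoptions(precision=4,suppress=True)
crops=[]
for n,(x,y) in [('scene',(190,120)),('side',(215,115))]:
    c=cam(n); im=c['pixels']; crops.append(cv2.resize(im[y:y+130,x:x+130],(390,390),interpolation=cv2.INTER_CUBIC))
    hsv=cv2.cvtColor(im,cv2.COLOR_RGB2HSV); H,S,V=cv2.split(hsv)
    roi=np.zeros(H.shape,bool); roi[y:y+130,x:x+130]=1
    M={'orange':(H>=5)&(H<=16)&(S>150)&(V>70),'yellow':(H>19)&(H<=32)&(S>150)&(V>90),'green':(H>45)&(H<75)&(S>180)&(V>80),'blue':(H>105)&(H<125)&(S>150)&(V>80)}
    C={}
    for k,m in M.items():
        P,uv=cloud(c,m&roi); C[k]=P
        if k=='green': P=P[(P[:,2]>.11)&(P[:,2]<.15)]
        if k=='orange':
            T=P[P[:,2]>.165]; print(n,'orange top',len(T),T.mean(0),T.min(0),T.max(0))
            hk=P[(P[:,2]>.165)&(P[:,0]<.495)]; print(' hook',len(hk),hk.mean(0) if len(hk) else 0)
        if k=='yellow': P=P[(P[:,2]>.162)&(P[:,2]<.18)]; q=np.linalg.svd(P[:,:2]-P[:,:2].mean(0))[2][0]; print(' ydir',np.degrees(np.arctan2(q[1],q[0])))
        if k=='blue':
            P=P[(P[:,2]<.02)&(P[:,0]>.31)]; print(' circ',cv2.minEnclosingCircle(P[:,:2].astype(np.float32)))
        print(n,k,len(P),P.mean(0),P.min(0),P.max(0))
    P,uv=cloud(c,roi)
    m=(abs(P[:,0]-.615)<.06)&(abs(P[:,1]+.01)<.06)&(P[:,2]>.177)
    print('stud',m.sum(),(P[m].min(0)+P[m].max(0))/2,P[m].max(0)-P[m].min(0), uv[m].mean(0))
    for z in (.182,): print('stud ray',atz(c,[uv[m].mean(0)],z))
    for t,z in [('rail_mid',.17),('lever_point',.172),('lock_mark',.128),('collar_axis',.17),('mat',0),('jar',.086)]:
        print(t,[(atz(c,[d['at']],z)[0],round(d['conf'],2)) for d in r.tip_of(t,n)[:3]])
    # white dial
    P,uv=cloud(c,roi&(S<40)&(V>150)); d=P[(abs(P[:,2]-.128)<.006)]; print('dial',len(d),d.min(0),d.max(0), cv2.minEnclosingCircle(d[:,:2].astype(np.float32)))
cv2.imwrite('pics/crop.png',cv2.cvtColor(np.hstack(crops),cv2.COLOR_RGB2BGR))
```

```text
scene orange top 242 [ 0.5113 -0.0168  0.1755] [ 0.4732 -0.044   0.1651] [0.5465 0.0124 0.1854]
 hook 52 [ 0.4829 -0.016   0.1761]
scene orange 639 [ 0.5183 -0.021   0.1477] [ 0.3545 -0.044  -0.0032] [0.6013 0.1517 0.1854]
 ydir -54.2788550874402
scene yellow 70 [0.5977 0.0432 0.1704] [0.5767 0.017  0.1645] [0.6175 0.0757 0.1753]
scene green 37 [ 0.5938 -0.0562  0.128 ] [ 0.5813 -0.0667  0.1232] [ 0.6078 -0.0442  0.1313]
 circ ((0.42006781697273254, 0.3480716049671173), 0.08868816494941711)
scene blue 1100 [0.4215 0.3431 0.0033] [ 0.3354  0.26   -0.0053] [0.5024 0.436  0.0112]
stud 81 [ 0.6375 -0.0123  0.1817] [0.0299 0.0309 0.0088] [272.9753 211.7778]
stud ray [[ 0.6377 -0.014   0.182 ]]
rail_mid [(array([0.4736, 0.0039, 0.17  ]), 0.74)]
lever_point [(array([0.5956, 0.0605, 0.172 ]), 0.82)]
lock_mark [(array([0.6164, 0.019 , 0.128 ]), 0.68), (array([ 0.6008, -0.0671,  0.128 ]), 0.6)]
collar_axis [(array([ 0.6441, -0.0187,  0.17  ]), 0.57)]
mat [(array([0.4419, 0.3225, 0.    ]), 0.87), (array([0.5695, 0.122 , 0.    ]), 0.71), (array([0.2597, 0.3852, 0.    ]), 0.62)]
jar [(array([ 0.5
[... 782 characters left out ...]
v2.undistortPoints(np.stack([u,v],1).astype(float)[:,None],K(c),np.array(c['dist_coeffs'],float))[:,0]
      ~~~~~~~~~~~~~~~~~~~^^^^^^^^^^^^^^^^^^^^^^^^^^^^^^^^^^^^^^^^^^^^^^^^^^^^^^^^^^^^^^^^^^^^^^^^^^^^^^^
cv2.error: OpenCV(4.12.0) /io/opencv/modules/calib3d/src/undistort.dispatch.cpp:347: error: (-215:Assertion failed) CV_IS_MAT(_src) && CV_IS_MAT(_dst) && (_src->rows == 1 || _src->cols == 1) && (_dst->rows == 1 || _dst->cols == 1) && _src->cols + _src->rows - 1 == _dst->rows + _dst->cols - 1 && (CV_MAT_TYPE(_src->type) == CV_32FC2 || CV_MAT_TYPE(_src->type) == CV_64FC2) && (CV_MAT_TYPE(_dst->type) == CV_32FC2 || CV_MAT_TYPE(_dst->type) == CV_64FC2) in function 'cvUndistortPointsInternal'
```

Run:
```python
from h import *
np.set_printoptions(precision=4,suppress=True)
crops=[]
for n,(x,y) in [('scene',(190,120)),('side',(215,115))]:
    c=cam(n); im=c['pixels']; crops.append(cv2.resize(im[y:y+130,x:x+130],(390,390),interpolation=cv2.INTER_CUBIC))
    P,uv=cloud(c)
    m=(abs(P[:,0]-.63)<.03)&(abs(P[:,1]+.01)<.04)&(P[:,2]>.177)
    print('stud',m.sum(),(P[m].min(0)+P[m].max(0))/2)
    m=(abs(P[:,0]-.47)<.02)&(abs(P[:,1])<.1)&(P[:,2]>.158)
    q=P[m]; print('rail',m.sum(),q.mean(0),q.min(0),q.max(0),np.polyfit(q[:,1],q[:,0],1))
cv2.imwrite('pics/crop.png',cv2.cvtColor(np.hstack(crops),cv2.COLOR_RGB2BGR))
```

```text
stud 82 [ 0.6372 -0.0113  0.1809]
rail 156 [ 0.4837 -0.0174  0.1715] [ 0.4713 -0.0656  0.1582] [0.4899 0.0554 0.1803] [0.0259 0.4841]
stud 73 [ 0.6342 -0.0094  0.1823]
rail 221 [ 0.4779 -0.0117  0.1721] [ 0.4689 -0.0651  0.1583] [0.4899 0.0547 0.181 ] [0.0348 0.4783]
```

View pics/crop.png

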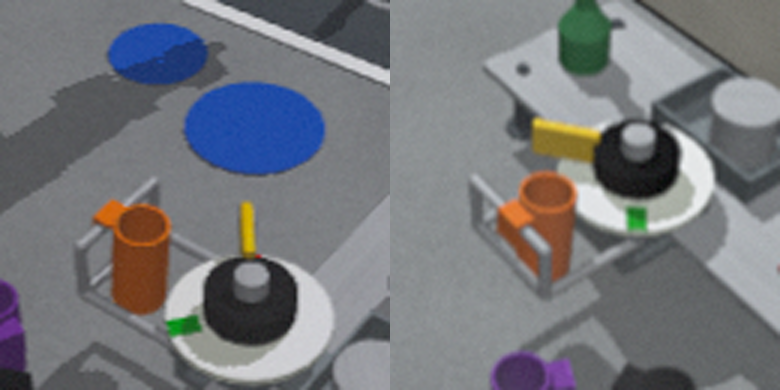

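The crop shows the orange jar on the rail (scene crop 140,260), the green mark (183,325), the yellow lever (247,230) and the larger mat (255,128). All of these match the description, so I'm going above the jar.

jog_arm:
  travel:
    - [0.94, 0.92, -0.046]
    - [0.94, 0.92, -0.046]
    - [0.94, 0.92, -0.046]
    - [0.94, 0.92, -0.046]
    - [0.94, 0.92, -0.046]
    - [0.94, 0.92, -0.046]
    - [0.94, 0.92, -0.046]
    - [0.94, 0.92, -0.046]
    - [0.94, 0.92, -0.046]
    - [0.94, 0.92, -0.046]
  dr:
    - [0, 0, -0.0725]
    - [0, 0, -0.0725]
    - [0, 0, -0.0725]
    - [0, 0, -0.0725]
    - [0, 0, -0.0725]
    - [0, 0, -0.0725]
    - [0, 0, -0.0725]
    - [0, 0, -0.0725]
    - [0, 0, -0.0725]
    - [0, 0, -0.0725]
  claw: [1, 1, 1, 1, 1, 1, 1, 1, 1, 1]

```text
time_s: 3.25
tcp_pos: [0.5061, 0.0154, 0.249]
eef_rot: [-180.0, -0.1, 0.0]
contact_force: [1.2, 1.9, -0.3]
gripper_width: 0.0873
gripper_force: 0.0
```

Run:
```python
from h import *
np.set_printoptions(precision=4,suppress=True)
c=cam('wrist'); save(c,'w1'); print(r.get_state()['tcp_pos'],c['T'][:3,3])
H,S,V=cv2.split(cv2.cvtColor(c['pixels'],cv2.COLOR_RGB2HSV))
P,uv=cloud(c,(H>=4)&(H<=17)&(S>140)&(V>50)&(V>0))
T=P[P[:,2]>.182]; print('rim',len(T),T.min(0),T.max(0),P[:,2].max())
T=T[T[:,0]>.495]
if len(T): print(cv2.minEnclosingCircle(T[:,:2].astype(np.float32)))
h=P[(P[:,2]>.165)&(P[:,0]<.485)];print('hook',len(h), h.min(0) if len(h) else 0,h.max(0) if len(h) else 0)
```

```text
[0.5074 0.0098 0.249 ] [0.5792 0.015  0.4061]
rim 310 [ 0.4928 -0.0399  0.182 ] [0.543  0.0096 0.1843] 0.18433976068809046
((0.5188515186309814, -0.015287482179701328), 0.026224948465824127)
hook 566 [ 0.4724 -0.0302  0.1707] [ 0.485  -0.0005  0.1781]
```

View pics/w1.png

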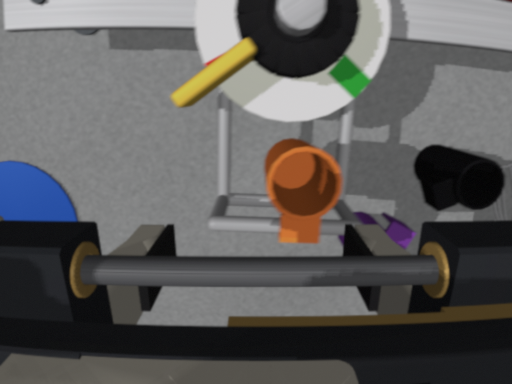

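The jar is at pixel (303,180), with the lever and dial clear of it. Centring above it now.

jog_arm:
  travel:
    - [0.023, 0.054, 0]
    - [0.023, 0.054, 0.02]
    - [0.023, 0.054, 0.02]
    - [0.023, 0.054, 0.02]
    - [0.023, 0.054, 0.02]
    - [0.023, 0.054, 0.02]
    - [0.023, 0.054, 0.02]
    - [0.023, 0.054, 0.02]
    - [0.023, 0.054, 0.02]
    - [0.023, 0.054, 0.02]
  dr:
    - [0, 0, 0]
    - [0, 0, 0]
    - [0, 0, 0]
    - [0, 0, 0]
    - [0, 0, 0]
    - [0, 0, 0]
    - [0, 0, 0]
    - [0, 0, 0]
    - [0, 0, 0]
    - [0, 0, 0]
  claw: [1, 1, 1, 1, 1, 1, 1, 1, 1, 1]

```text
time_s: 4.55
tcp_pos: [0.5171, -0.0098, 0.2384]
eef_rot: [180.0, 0.0, -0.0]
contact_force: [0.3, 0.2, 0.1]
gripper_width: 0.0876
gripper_force: 0.0
```

jog_arm:
  travel:
    - [0.002, 0.0115, 0.05]
    - [0.002, 0.0115, 0.11]
    - [0.002, 0.0115, 0.16]
    - [0.002, 0.0115, 0.183]
    - [0.002, 0.0115, 0.183]
    - [0.002, 0.0115, 0.183]
    - [0.002, 0.0115, 0.183]
    - [0.002, 0.0115, 0.183]
    - [0.002, 0.0115, 0.183]
    - [0.002, 0.0115, 0.183]
  dr:
    - [0, 0, 0]
    - [0, 0, 0]
    - [0, 0, 0]
    - [0, 0, 0]
    - [0, 0, 0]
    - [0, 0, 0]
    - [0, 0, 0]
    - [0, 0, 0]
    - [0, 0, 0]
    - [0, 0, 0]
  claw: [1, 1, 1, 1, 1, 0.4, 0.4, 0.4, 0.4, 0.4]
  newtons: 15

```text
time_s: 5.8
tcp_pos: [0.5183, -0.0154, 0.1472]
eef_rot: [-180.0, -0.0, -0.0]
contact_force: [-0.5, 0.4, 2.9]
gripper_width: 0.0546
gripper_force: 15.0
```

jog_arm:
  travel:
    - [0, 0, -0.03]
    - [0, 0, -0.07]
    - [0, 0, -0.12]
    - [0, 0, -0.18]
    - [0, 0, -0.22]
    - [-0.02, -0.05, -0.22]
    - [-0.04, -0.12, -0.22]
    - [-0.06, -0.2, -0.22]
    - [-0.08, -0.28, -0.22]
    - [-0.1, -0.36, -0.22]
  dr:
    - [0, 0, 0]
    - [0, 0, 0]
    - [0, 0, 0]
    - [0, 0, 0]
    - [0, 0, 0]
    - [0, 0, 0]
    - [0, 0, 0]
    - [0, 0, 0]
    - [0, 0, 0]
    - [0, 0, 0]
  claw: [0.4, 0.4, 0.4, 0.4, 0.4, 0.4, 0.4, 0.4, 0.4, 0.4]

```text
time_s: 7.05
tcp_pos: [0.4675, 0.1655, 0.2579]
eef_rot: [-180.0, -0.0, -0.0]
contact_force: [-0.2, -0.5, -2.2]
gripper_width: 0.0545
gripper_force: 15.0
```

jog_arm:
  travel:
    - [-0.02, -0.08, 0]
    - [-0.04, -0.16, 0]
    - [-0.06, -0.24, 0]
    - [-0.08, -0.31, 0.05]
    - [-0.098, -0.361, 0.12]
    - [-0.098, -0.361, 0.2]
    - [-0.098, -0.361, 0.27]
    - [-0.098, -0.361, 0.33]
    - [-0.098, -0.361, 0.345]
    - [-0.098, -0.361, 0.345]
  dr:
    - [0, 0, 0]
    - [0, 0, 0]
    - [0, 0, 0]
    - [0, 0, 0]
    - [0, 0, 0]
    - [0, 0, 0]
    - [0, 0, 0]
    - [0, 0, 0]
    - [0, 0, 0]
    - [0, 0, 0]
  claw: [0.4, 0.4, 0.4, 0.4, 0.4, 0.4, 0.4, 0.4, 0.4, 0.4]

```text
time_s: 8.3
tcp_pos: [0.4195, 0.3452, 0.085]
eef_rot: [180.0, -0.0, -0.0]
contact_force: [-0.2, 0.2, -0.9]
gripper_width: 0.0544
gripper_force: 15.0
```

Run:
```python
from h import *
np.set_printoptions(precision=4,suppress=True)
c=cam('side'); save(c,'s2'); s=r.get_state();print(s['tcp_pos'],s['gripper_width'])
H,S,V=cv2.split(cv2.cvtColor(c['pixels'],cv2.COLOR_RGB2HSV))
P,uv=cloud(c,(H>=4)&(H<=17)&(S>140)&(V>50))
P=P[(P[:,1]>.25)&(P[:,0]>.3)&(P[:,0]<.55)&(P[:,1]<.45)]
print(len(P),P.min(0),P.max(0),np.percentile(P[:,2],[1,5,95]))
im=cv2.resize(c['pixels'][100:230,100:260],(640,520)); cv2.imwrite('pics/s2c.png',im[:,:,::-1])
```

```text
[0.4197 0.3456 0.0856] 0.0542739543764038
251 [0.3718 0.2843 0.0264] [0.4316 0.3615 0.1634] [0.0279 0.0332 0.1172]
```

View pics/s2c.png

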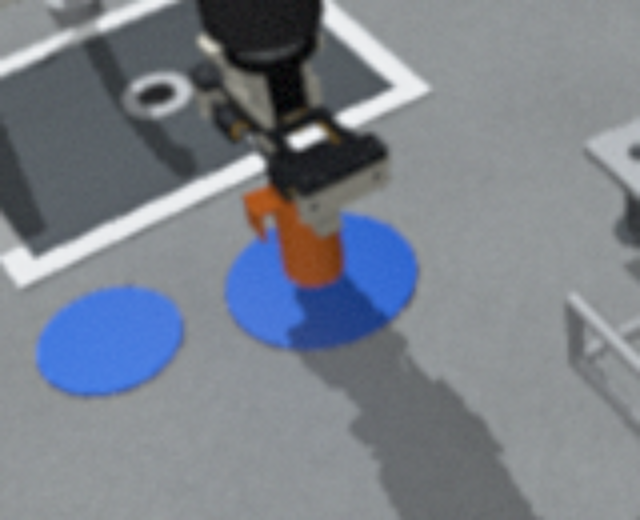

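The jar is held upright over the middle of the larger mat (base at about 312,278 in the crop). I'll lower it, release and retreat.

jog_arm:
  travel:
    - [0, 0, 0.01]
    - [0, 0, 0.02]
    - [0, 0, 0.028]
    - [0, 0, 0.034]
    - [0, 0, 0.036]
    - [0, 0, 0.036]
    - [0, 0, 0.036]
    - [0, 0, 0.036]
    - [0, 0, 0.036]
    - [0, 0, 0.036]
  dr:
    - [0, 0, 0]
    - [0, 0, 0]
    - [0, 0, 0]
    - [0, 0, 0]
    - [0, 0, 0]
    - [0, 0, 0]
    - [0, 0, 0]
    - [0, 0, 0]
    - [0, 0, 0]
    - [0, 0, 0]
  claw: [0.4, 0.4, 0.4, 0.4, 0.4, 0.4, 0.4, 0.4, 0.4, 0.4]

```text
time_s: 9.6
tcp_pos: [0.4201, 0.3459, 0.0688]
eef_rot: [-179.9, -0.1, 0.1]
contact_force: [-4.8, -3.0, 20.2]
gripper_width: 0.0546
gripper_force: 15.0
```

jog_arm:
  travel:
    - [0, 0, -0.002]
    - [0, 0, -0.002]
    - [0, 0, -0.002]
    - [0, 0, -0.002]
    - [0, 0, -0.002]
    - [0, 0, -0.002]
    - [0, 0, -0.03]
    - [0, 0, -0.08]
    - [0, 0, -0.16]
    - [0, 0, -0.27]
  dr:
    - [0, 0, 0]
    - [0, 0, 0]
    - [0, 0, 0]
    - [0, 0, 0]
    - [0, 0, 0]
    - [0, 0, 0]
    - [0, 0, 0]
    - [0, 0, 0]
    - [0, 0, 0]
    - [0, 0, 0]
  claw: [0.4, 0.6, 0.85, 1, 1, 1, 1, 1, 1, 1]

```text
time_s: 10.85
tcp_pos: [0.4188, 0.3443, 0.2027]
eef_rot: [179.9, 0.1, -0.0]
contact_force: [0.3, 0.9, -0.2]
gripper_width: 0.0874
gripper_force: 0.0
```

Run:
```python
from h import *
np.set_printoptions(precision=4,suppress=True)
c=cam('side'); s=r.get_state();print(s['tcp_pos'],s['gripper_width'],s['joints'])
H,S,V=cv2.split(cv2.cvtColor(c['pixels'],cv2.COLOR_RGB2HSV))
P,uv=cloud(c,(H>=4)&(H<=17)&(S>140)&(V>50))
P=P[(P[:,1]>.3)&(P[:,0]>.3)&(P[:,0]<.55)&(P[:,1]<.42)]
print(len(P),P.min(0),P.max(0)); T=P[P[:,2]>.095];print(T.min(0),T.max(0),T.mean(0))
im=cv2.resize(c['pixels'][90:230,100:330],(790,480)); cv2.imwrite('pics/s3c.png',im[:,:,::-1])
```

```text
[0.4218 0.3472 0.2116] 0.08753565529325001 [ 60.1408   8.6974 -17.4709   0.2012 -63.2632  29.8418]
440 [0.3666 0.3168 0.0105] [0.4388 0.3725 0.1087]
[0.3666 0.3168 0.0951] [0.4388 0.3725 0.1087] [0.4032 0.345  0.1006]
```

View pics/s3c.png

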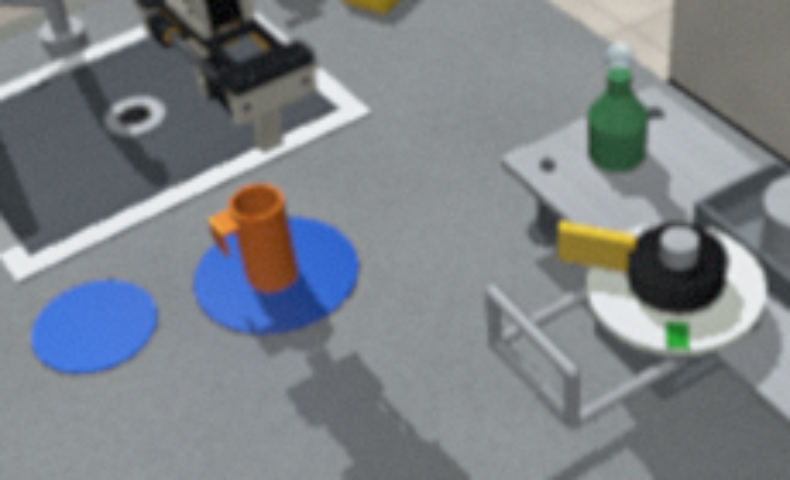

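The jar stands upright on the mat (crop 270,260), clear of the gripper. Next I'll go near the lever and look.

jog_arm:
  travel:
    - [0.22, 0.61, -0.076]
    - [0.22, 0.61, -0.076]
    - [0.22, 0.61, -0.076]
    - [0.22, 0.61, -0.076]
    - [0.22, 0.61, -0.076]
    - [0.22, 0.61, -0.076]
    - [0.22, 0.61, -0.076]
    - [0.22, 0.61, -0.076]
    - [0.22, 0.61, -0.076]
    - [0.22, 0.61, -0.076]
  dr:
    - [0, 0, 0.15]
    - [0, 0, 0.15]
    - [0, 0, 0.15]
    - [0, 0, 0.15]
    - [0, 0, 0.15]
    - [0, 0, 0.15]
    - [0, 0, 0.15]
    - [0, 0, 0.15]
    - [0, 0, 0.15]
    - [0, 0, 0.15]
  claw: [1, 1, 1, 1, 1, 1, 1, 1, 1, 1]

```text
time_s: 12.15
tcp_pos: [0.5289, 0.0409, 0.2394]
eef_rot: [180.0, 0.0, -53.9]
contact_force: [1.5, 0.3, 0.7]
gripper_width: 0.0877
gripper_force: 0.0
```

```bash
cat > lev.py <<'E'
from h import *
np.set_printoptions(precision=4,suppress=True)
def look(name):
    c=cam('wrist'); save(c,name); s=r.get_state(); print(s['tcp_pos'],s['eef_rot'],s['joints'])
    H,S,V=cv2.split(cv2.cvtColor(c['pixels'],cv2.COLOR_RGB2HSV))
    P,uv=cloud(c,(S<60)&(V>100)); q=P[(abs(P[:,0]-.636)<.03)&(abs(P[:,1]+.011)<.03)&(P[:,2]>.177)]
    if len(q): print('stud',len(q),cv2.minEnclosingCircle(q[:,:2].astype(np.float32)))
    P,uv=cloud(c,(S<60)&(V>110)); q=P[abs(P[:,2]-.128)<.005]; q=q[np.linalg.norm(q[:,:2]-[.636,-.011],axis=1)<.09]
    print('dial',len(q),q.min(0),q.max(0))
    a=np.array([.636,-.0108])
    P,uv=cloud(c,(H>18)&(H<=34)&(S>130)&(V>80)); q=P[(P[:,2]>.168)&(P[:,2]<.178)]
    if len(q):
        d=np.linalg.svd(q[:,:2]-q[:,:2].mean(0),full_matrices=False)[2][0]; m=q[:,:2].mean(0)
        print('lever',len(q),q.mean(0),'axis ang',np.degrees(np.arctan2(d[1],d[0])),'from centre',np.degrees(np.arctan2(*(m-a)[::-1])))
    P,uv=cloud(c,(H>45)&(H<75)&(S>150)&(V>60)); q=P[abs(P[:,2]-.128)<.006]
    if len(q): print('green',len(q),q.mean(0),'ang',np.degrees(np.arctan2(*(q.mean(0)[:2]-a)[::-1]))%360)
E
python3 -c "
from lev import *
look('w4')"
```

```text
[0.529  0.0408 0.2394] [179.9963   0.0017 -53.9297] [ 25.6012   6.4074 -16.332   -0.0011 -67.2646  10.4695]
stud 1940 ((0.6363334059715271, -0.00996329914778471), 0.015639424324035645)
dial 11345 [ 0.5582 -0.0814  0.1231] [0.725  0.0675 0.133 ]
lever 1490 [0.5949 0.0473 0.1705] axis ang 125.12843133989853 from centre 125.3207784638627
green 915 [ 0.5951 -0.0567  0.1279] ang 228.28363317890467
```

View pics/w4.png

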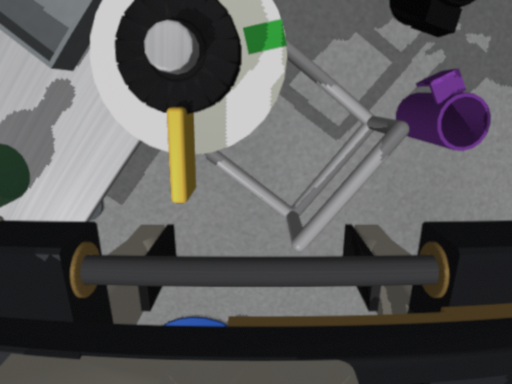

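The lever (180,155) is at about 125.5° and the green mark (265,37) at about 228.5°. I'll descend straddling the lever and take a light grip.

jog_arm:
  travel:
    - [0.0485, -0.115, 0]
    - [0.0485, -0.115, 0]
    - [0.0485, -0.115, 0.05]
    - [0.0485, -0.115, 0.1]
    - [0.0485, -0.115, 0.15]
    - [0.0485, -0.115, 0.195]
    - [0.0485, -0.115, 0.195]
    - [0.0485, -0.115, 0.195]
    - [0.0485, -0.115, 0.195]
    - [0.0485, -0.115, 0.195]
  dr:
    - [0, 0, 0.0017]
    - [0, 0, 0.0017]
    - [0, 0, 0.0017]
    - [0, 0, 0.0017]
    - [0, 0, 0.0017]
    - [0, 0, 0.0017]
    - [0, 0, 0.0017]
    - [0, 0, 0.0017]
    - [0, 0, 0.0017]
    - [0, 0, 0.0017]
  claw: [1, 1, 1, 1, 1, 1, 0.6, 0.3, 0.1, 0.05]
  newtons: 8

```text
time_s: 13.45
tcp_pos: [0.5903, 0.0543, 0.1428]
eef_rot: [-179.9, -0.0, -54.6]
contact_force: [0.7, -0.0, -0.1]
gripper_width: 0.0534
gripper_force: 0.0
```

jog_arm:
  travel:
    - [0, 0, 0]
    - [0, 0, 0]
    - [0, 0, 0]
    - [0, 0, 0]
    - [0, 0, 0]
    - [0, 0, 0]
    - [0, 0, 0]
    - [0, 0, 0]
    - [0, 0, 0]
    - [0, 0, 0]
  dr:
    - [0, 0, 0]
    - [0, 0, 0]
    - [0, 0, 0]
    - [0, 0, 0]
    - [0, 0, 0]
    - [0, 0, 0]
    - [0, 0, 0]
    - [0, 0, 0]
    - [0, 0, 0]
    - [0, 0, 0]
  claw: [0.05, 0.05, 0.05, 0.05, 0.05, 0.05, 0.05, 0.05, 0.05, 0.05]

```text
time_s: 14.7
tcp_pos: [0.59, 0.0542, 0.1419]
eef_rot: [-180.0, -0.0, -54.6]
contact_force: [1.1, 1.1, -1.3]
gripper_width: 0.0119
gripper_force: 8.0
```

Run:
```python
from h import *
s=r.get_state(); p=np.array(s['tcp_pos']); R=rot(s['eef_rot']); print(s['time_s'],p,s['eef_rot'],s['gripper_width'],s['gripper_force'],s['joints'],s['contact_force'])
a=np.array([.6363,-.0100]); v=p[:2]-a; print('r',np.hypot(*v),np.degrees(np.arctan2(v[1],v[0])))
for i in range(1,14):
    t=np.radians(min(i*8,103)); c,s_=np.cos(t),np.sin(t); q=a+np.array([[c,-s_],[s_,c]])@v
    d=R.T@np.array([*(q-p[:2]),0]); print(i*8,np.round(d/.5,3), 'dr z',round(-np.degrees(t)/360,4))
```

```text
14.7 [0.59000038 0.05424622 0.14189741] [-1.79991739e+02 -1.78371659e-03 -5.46231777e+01] 0.011908035120397174 8.00362452864647 [ 2.41412462e+01  1.67449682e+01 -1.66179342e+01  1.67665111e-04
 -5.66286478e+01  1.12354840e+01] [ 1.06244119  1.14575273 -1.30466137]
r 0.07919111169979468 125.77874599962988
8 [ 0.002  0.022 -0.   ] dr z -0.0222
16 [ 0.006  0.044 -0.   ] dr z -0.0444
24 [ 0.014  0.064 -0.   ] dr z -0.0667
32 [ 0.025  0.084 -0.   ] dr z -0.0889
40 [ 0.038  0.102 -0.   ] dr z -0.1111
48 [ 0.053  0.117 -0.   ] dr z -0.1333
56 [ 0.071  0.131 -0.   ] dr z -0.1556
64 [ 0.09   0.142 -0.   ] dr z -0.1778
72 [ 0.11  0.15 -0.  ] dr z -0.2
80 [ 0.132  0.155 -0.   ] dr z -0.2222
88 [ 0.154  0.157 -0.   ] dr z -0.2444
96 [ 0.176  0.156 -0.   ] dr z -0.2667
104 [ 0.195  0.153 -0.   ] dr z -0.2861
```

jog_arm:
  travel:
    - [0.002, 0.022, 0]
    - [0.006, 0.044, 0]
    - [0.014, 0.064, 0]
    - [0.025, 0.084, 0]
    - [0.038, 0.102, 0]
    - [0.053, 0.117, 0]
    - [0.071, 0.131, 0]
    - [0.09, 0.142, 0]
    - [0.11, 0.15, 0]
    - [0.11, 0.15, 0]
  dr:
    - [0, 0, -0.0222]
    - [0, 0, -0.0444]
    - [0, 0, -0.0667]
    - [0, 0, -0.0889]
    - [0, 0, -0.1111]
    - [0, 0, -0.1333]
    - [0, 0, -0.1556]
    - [0, 0, -0.1778]
    - [0, 0, -0.2]
    - [0, 0, -0.2]
  claw: [0.05, 0.05, 0.05, 0.05, 0.05, 0.05, 0.05, 0.05, 0.05, 0.05]

```text
time_s: 15.95
tcp_pos: [0.5609, -0.0343, 0.1419]
eef_rot: [180.0, -0.0, 17.3]
contact_force: [1.8, 1.1, -2.0]
gripper_width: 0.0121
gripper_force: 8.1
```

Run:
```python
from h import *
s=r.get_state(); p=np.array(s['tcp_pos']); R=rot(s['eef_rot']); print(s['time_s'],p,s['eef_rot'],s['gripper_width'],s['gripper_force'],s['joints'],s['contact_force'])
a=np.array([.6363,-.0100]); v=p[:2]-a; th=np.degrees(np.arctan2(v[1],v[0]))%360; print('r',np.hypot(*v),th)
for k in (8,16,24,228.6-th):
    t=np.radians(k); c,s_=np.cos(t),np.sin(t); q=a+np.array([[c,-s_],[s_,c]])@v
    d=R.T@np.array([*(q-p[:2]),0]); print(k,np.round(d/.5,3), 'dr z',round(-np.degrees(t)/360,4))
```

```text
15.95 [ 0.56091134 -0.0343272   0.14187247] [ 1.79998994e+02 -2.51522577e-02  1.72828170e+01] 0.012141134174985396 8.066950589418411 [ 1.64547842e+01  1.40389428e+01 -2.04511059e+01  7.79944207e-04
 -5.54847871e+01  9.08275908e+01] [ 1.79618788  1.12941066 -2.04457027]
r 0.07921655266357551 197.88439753607742
8 [0.002 0.022 0.   ] dr z -0.0222
16 [0.007 0.044 0.   ] dr z -0.0444
24 [0.014 0.064 0.   ] dr z -0.0667
30.71560246392258 [0.023 0.081 0.   ] dr z -0.0853
```

jog_arm:
  travel:
    - [0.002, 0.022, 0]
    - [0.007, 0.044, 0]
    - [0.014, 0.064, 0]
    - [0.023, 0.081, 0]
    - [0.023, 0.081, 0]
    - [0.023, 0.081, 0]
    - [0.023, 0.081, 0]
    - [0.023, 0.081, 0]
    - [0.023, 0.081, 0]
    - [0.023, 0.081, 0]
  dr:
    - [0, 0, -0.0222]
    - [0, 0, -0.0444]
    - [0, 0, -0.0667]
    - [0, 0, -0.0853]
    - [0, 0, -0.0853]
    - [0, 0, -0.0853]
    - [0, 0, -0.0853]
    - [0, 0, -0.0853]
    - [0, 0, -0.0853]
    - [0, 0, -0.0853]
  claw: [0.05, 0.05, 0.05, 0.05, 0.05, 0.05, 0.3, 0.6, 0.7, 0.7]

```text
time_s: 17.2
tcp_pos: [0.5836, -0.0694, 0.1419]
eef_rot: [180.0, 0.0, 48.1]
contact_force: [0.5, 0.0, 0.4]
gripper_width: 0.0463
gripper_force: 0.0
```

jog_arm:
  travel:
    - [0, 0, -0.03]
    - [0, 0, -0.08]
    - [0, 0, -0.14]
    - [0, 0, -0.2]
    - [-0.06, 0, -0.24]
    - [-0.12, 0, -0.26]
    - [-0.16, 0, -0.26]
    - [-0.16, 0, -0.26]
    - [-0.16, 0, -0.26]
    - [-0.16, 0, -0.26]
  dr:
    - [0, 0, 0]
    - [0, 0, 0]
    - [0, 0, 0]
    - [0, 0, 0]
    - [0, 0, 0]
    - [0, 0, 0]
    - [0, 0, 0]
    - [0, 0, 0]
    - [0, 0, 0]
    - [0, 0, 0]
  claw: [0.7, 0.7, 0.7, 0.7, 0.7, 0.7, 0.7, 0.7, 0.7, 0.7]

```text
time_s: 18.45
tcp_pos: [0.5304, -0.1286, 0.2713]
eef_rot: [-180.0, 0.0, 48.1]
contact_force: [0.4, 0.1, 0.1]
gripper_width: 0.061
gripper_force: 0.0
```

Run:
```python
from lev import *
look('w5'); s=r.get_state(); print(s['time_s'],s['gripper_width'],s['contact_force'])
c=cam('side'); w=cv2.imread('pics/w5.png'); cv2.imwrite('pics/fin.png',np.vstack([cv2.resize(w,(400,300)),cv2.resize(c['pixels'][:,:,::-1][90:240,100:300],(400,300))]))
H,S,V=cv2.split(cv2.cvtColor(c['pixels'],cv2.COLOR_RGB2HSV))
P,uv=cloud(c,(H>=4)&(H<=17)&(S>140)&(V>50)); P=P[(P[:,1]>.3)&(P[:,0]>.3)&(P[:,0]<.55)&(P[:,1]<.42)]
print(P.min(0),P.max(0))
```

```text
[ 0.5304 -0.1285  0.2713] [-179.9589    0.0411   48.1065] [  6.9547   6.8368 -11.62    -0.0041 -71.6012 131.153 ]
dial 7704 [ 0.5586 -0.0879  0.1239] [0.6899 0.0367 0.1328]
lever 1379 [ 0.5888 -0.0636  0.1705] axis ang -131.34713682115245 from centre -131.83270254062623
green 108 [ 0.5947 -0.0569  0.128 ] ang 228.11474397071157
18.5 0.061220993249542895 [0.5568 0.2275 0.1091]
[0.3662 0.3175 0.0116] [0.4386 0.3734 0.1072]
```

View pics/fin.png

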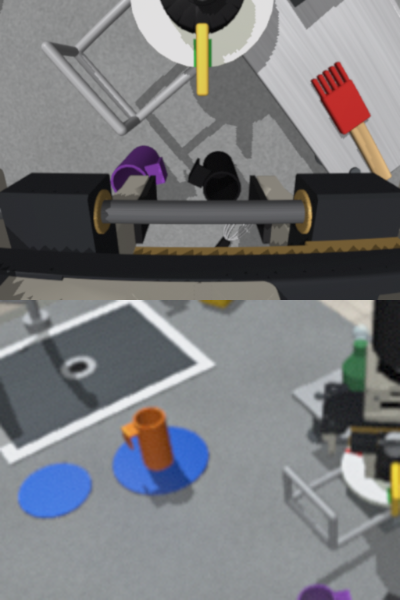

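The lever (202,60) covers the green mark evenly, at 228.5° against 228.4°. The jar stands on the mat (152,440), and the arm is clear of everything.

```bash
python3 -c "
from plant import r
print(r.close_job())"
```

```text
the job is handed in; nothing more can be done
None
```

The job is handed in: the orange jar stands upright and released on the larger blue mat, and the lever sits over the green locked mark to within about 1°; no verdict was returned.

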